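# Press a pencil tip home with the carriage feed knob

## Task

Lay the silver pencil from the wooden rest into the yellow saddles of the little press, its steel tip facing the ram, and let go of it. Then grip the orange feed knob squarely and turn it clockwise, following it as its carriage runs along, until the tip is fully home and held solid for a moment with a firm push of about 15 N (less than 10 N is not firm, more than 24 N splits the grip). Turn the knob back until the ram stands at least a finger's width (10 mm) clear of the tip, let go, and leave the pencil lying in the saddles, the carriage block unpushed and everything else on the table undisturbed.

Things in the scene. Friction and masses are not known exactly. Their poses are not given: they have to be found in the camera images.
- press: small bench press for pencil tips, fixed to the table: aluminium base plate 84 x 320 x 12 mm with, along its own y axis, the blue carriage with the orange feed knob (-y end), two yellow V saddles and the dark end stop (+y end). Origin on the table surface, under the saddles' axis; z up; y is the feed direction (to the robot's left, within 0.3 rad)
- cradle (a point): on the press, midway between its two V saddles (33 mm either side along y, 10 mm wide, V mouth 22 mm, tops 40 mm high; 56 mm gap for fingers over the base plate, 12 mm high), at the axis height of a pencil lying in them, 38 mm above the table; axes as the press. Lay the pencil with its middle 9 mm to -y from here, which clears the stop and the drawn-back ram by 8 mm or more
- stop_mid (a point): point on the press's axis 58 mm to +y from the cradle point, in the middle of the places where the face of the end stop's rubber buffer may be. The stop is set anew each time, up to 6 mm nearer or farther; this is not measured, it must be felt or seen. The buffer gives 1 mm for each 6 N, 6 mm at most. The ram pushes the pencil along until its back end meets the buffer
- carriage: blue carriage (60 x 56 x 34 mm, top 50 mm high) sliding along the press's y; it carries the feed knob and the ram, a steel rod with a brass nose facing +y. Origin on the pencil axis, 38 mm above the table, under the knob's axis. It can travel 65 mm and needs 30 to 46 mm to press the tip home. It is moved by the knob; its block must not be pushed
- ram_nose (a point): centre of the flat face of the ram's brass nose (15 mm across) which presses on the pencil's tip: 50 mm in +y from the carriage's origin
- knob_grip (a point): grip point of the feed knob, on its upright axis, 80 mm above the table; it travels with the carriage. The grip is an orange bar 40 mm long (x), 13 mm thick (y), 57 to 92 mm above the table, on a 42 mm disc whose top is 57 mm above the table; the point's x axis runs along the bar and turns with it. At the start the bar lies across the press (along the press's x)
- knob (a joint): angle of the feed knob in rad, 0 at the start, growing clockwise seen from above, to 3.6. Carriage and knob move 18 mm along the press's +y per rad clockwise, and back when turned back. Turning freely takes about 0.13 N m; each newton at the ram adds 0.018 N m, or is felt as a sideways push on the hand along the press's y if the hand lags or leads the carriage
- pencil: loose pencil body, 55 g: silver barrel 13 mm in diameter, 105 mm long, a red grip on its front third, a steel tip started in its front end. Origin at the middle of the barrel, on its axis; y along the barrel, tip towards -y. It lies in two cork V saddles on a wooden rest, axis 42 mm above the table, saddles about 33 mm either side of its middle (56 mm gap for fingers; rest's base 10 mm high)
- tip_end (a point): front end of the steel tip (a flat 6 mm across), on the pencil's axis. At the start it is 71 to 72.5 mm from the pencil's origin; fully home 64.5 mm. The press fit yields at about 5 N, stays where it is pressed, and goes solid once home. Over 24 N splits the grip
- paperweight: green glass paperweight, a dome 72 mm wide and 46 mm high; origin at the centre of its underside; a bystander
- cup: pewter cup, 72 mm wide, 85 mm high; origin at the centre of its underside; a bystander
- grip_sleeve: spare red resin grip sleeve standing on end, 18 mm wide, 34 mm high; origin at the centre of its underside; a bystander
- clutch_jaw: small brass clutch jaw standing on end, 16 mm wide, 26 mm high; origin at the centre of its underside; a bystander
- lead_jar: amber jar of leads, 52 mm wide, 75 mm high; origin at the centre of its underside; a bystander
- parts_tray: white parts tray with three bays, 100 x 150 x 25 mm; origin at the centre of its underside; a bystander
- eraser: white eraser lying flat, 55 x 22 x 12 mm; origin at the centre of its underside; a bystander
There are look-alikes about, which are no part of the job. What is shaped like the pencil but black or pink is not meant.

How it is judged:
By the outcome, as a careful person would: the job done as asked, in the order asked, and still so for the second after the job is handed in, with the robot touching nothing.
It also fails if it takes over 72 s, if anything falls off the work surface, if the arm or the gripper's body presses on something with over 40 N, if the wrist force passes 120 N, or if a joint passes its speed limit or range.

## Robot

A 6-joint arm with a two-finger parallel gripper is mounted at the origin on the work surface. World frame = base frame: x ahead of the robot, y to its left, z up, the work surface at z = 0. Lengths are in m, angles in rad, forces in N, time in s.
With the tool pointing down it reaches from about 0.375 to 0.75 m from the base axis. Payload 9 kg.
Tool frame: the origin (TCP) lies midway between the tips of the shut fingers; the grasp point (between the pads) lies tcp_to_grasp behind it (tcp_to_grasp is the distance from the TCP to the grasp point, in m); z points along the fingers, y is the direction in which the jaws open and shut (so a half turn about z gives the same grasp; the last joint's range is limited). The gripper opens to 85 mm and grips with 20 to 120 N. Pads are 22 mm wide; open, the fingers measure 114 mm over their backs; the gripper's body (76 mm by 85 mm) begins 54 mm behind the grasp point. The pads swing forward as they close: fully open they stand 13 mm farther back than shut.
Start: joints at [0.949, 0.104, 0.097, 1.564, 0, 1.353], TCP at [0.236, 0.552, 0.231] pointing down, gripper open.
Joint ranges: [-2.99, 2.99], [-0.84, 1.86], [-1.1, 1.16], [-1.84, 2.11], [-1.51, 1.56], [-3.14, 3.14]. Speed limits (rad/s): [2.22, 2.22, 2.57, 3.14, 3.14, 3.14].

## Interface

Orientations are given as [roll, pitch, yaw] about the fixed x, y, z axes, in that order (R = Rz(yaw) Ry(pitch) Rx(roll)).
In Python, from workcell import * gives the robot as it stands.
- The arm moves only by the tool play_rows, never from a script. Its argument "targets" is a list of rows, each an object of numbers: "tx", "ty", "tz": the shift along the world's x, y, z in cm; "roll": the turn about the world's z in rad. A call has 1 to 5 rows; each row is the pose to reach, as a shift and turn from the pose commanded when the call began; what a row does not reach only later rows make up. A row lasts 1/10 s, in which the tool goes at most 50 mm and 8.59 degrees, less where a joint would pass 70% of its speed; a pose out of reach is approached as far as the arm can. A call with a gripper value outside its range is refused whole. "gripper" is the opening, from 0 (shut) to 1 (fully open), set as the call begins (left out, the last holds). The fingers move at their own pace and stop on an object; "squeeze" is the grip in N (left out, the last holds). Time passes only in rows, so rows that repeat a pose let the fingers close. It gives the time, the measured TCP pose, the force and the opening at its end, in the units of the state.
- observe(): the state, without advancing time (a new reading comes with each control period).
- read_camera(name): name is "scene" or "top" or "wrist"; returns a dict with "frame" (400x640x3 uint8, blue, green, red), "depth" (400x640 float32, m along the optical axis (not along the pixel's ray), 0 where there is no reading), "camera_matrix" (3x3 intrinsics, pixels), "D" ([k1, k2, p1, p2, k3] as OpenCV has them; the pictures are not rectified), "camera_from_world" (4x4, takes a point from world to camera coordinates). Camera axes: x right, y down, z forward; pixel columns grow to the right and rows downward; lengths in m; the calibration is good to about 2 mm. A picture is of the moment at which its call begins.
- finish_job(): hands the job in, once; it reports no verdict.
The state is a dict: "t": time; "joint_positions": joint angles; "joint_vel": joint speeds; "joint_efforts": joint torques, N m; "eef_pos": TCP position; "orientation": TCP orientation; "ft_force": force on the tool from outside, world axes, zero at the start; "wrist_torque": the same for the moment, N m; "finger_gap": finger opening in m.
Only numpy, scipy, OpenCV 4.12 (cv2) and the standard library are available. Lean on these libraries where they do the work, as an engineer would, in place of code of your own. Each camera call takes 0.05 s, during which the arm holds its last target. There are 200 camera calls.

## Working session

There is one attempt and no reset: what is moved stays moved. The work goes in short steps, Python scripts to look and compute and a tool call to move; the robot and the scene stay as the last step left them, time stands still between calls to the robot, and variables do not carry over. Pictures are saved under pics/ and viewed, about 8 in all and at most 12, crops included, and the job is handed in when it is done.

Besides the shell and the picture viewer there is one more tool, called after ">>>" by a JSON object that holds its "fn" and its "kwargs", one argument or row to a line. play_rows: Moves the arm, as the interface text tells. Its arguments: {"type":"object","properties":{"targets":{"type":"array","items":{"type":"object","properties":{"tx":{"type":"number"},"ty":{"type":"number"},"tz":{"type":"number"},"roll":{"type":"number"}}}},"gripper":{"type":"number"},"squeeze":{"type":"number"}},"required":["targets"]}

```bash
mkdir -p pics; ls; cat > h.py <<'E'
from workcell import *
import numpy as np, cv2, pickle
def snap(name,tag):
    c=read_camera(name); pickle.dump(c,open(f'{tag}.pkl','wb')); cv2.imwrite(f'pics/{tag}.png',c['frame']); return c
def load(tag): return pickle.load(open(f'{tag}.pkl','rb'))
def ray(c,u,v):
    n=cv2.undistortPoints(np.array([[[u,v]]],float),np.array(c['camera_matrix']),np.array(c['D']))[0,0]
    T=np.linalg.inv(c['camera_from_world']); d=T[:3,:3]@np.array([n[0],n[1],1]); return T[:3,3],d
def at_z(c,u,v,z):
    o,d=ray(c,u,v); return o+d*(z-o[2])/d[2]
def at_d(c,u,v):
    o,d=ray(c,u,v); return o+d*c['depth'][int(round(v)),int(round(u))]
def proj(c,P):
    M=np.array(c['camera_from_world']); r,_=cv2.Rodrigues(M[:3,:3]); return cv2.projectPoints(np.array(P,float).reshape(-1,3),r,M[:3,3],np.array(c['camera_matrix']),np.array(c['D']))[0][:,0]
E
python3 - <<'E'
from h import *
s=observe(); print(s); print([k for k in globals() if 'grasp' in k], globals().get('tcp_to_grasp'))
snap('top','top0'); snap('scene','scene0')
for t in('top0','scene0'):print(load(t)['camera_from_world'].round(3))
E
```

```text
pics
{'t': 0.0, 'joint_positions': array([ 9.49299130e-01,  1.04673609e-01,  9.64286191e-02,  1.56391264e+00,
       -2.09125006e-05,  1.35308968e+00]), 'joint_vel': array([-0.00025426,  0.00028886, -0.00099204, -0.00019056, -0.00038337,
       -0.00081667]), 'joint_efforts': array([-1.13370108e-03, -5.56934595e+01,  5.03648829e+01,  1.69058167e-02,
       -3.73002849e-04, -6.41278646e-06]), 'eef_pos': array([0.23553404, 0.55145204, 0.23051501]), 'orientation': array([-3.14025897e+00, -2.73609821e-04,  2.73780194e+00]), 'ft_force': array([ 0.18133452,  0.1284611 , -0.11806431]), 'wrist_torque': array([ 0.01964622,  0.05818526, -0.02545126]), 'finger_gap': 0.08559780683887343}
['tcp_to_grasp'] 0.0187
[[ 0.016 -1.     0.009 -0.016]
 [-0.986 -0.017 -0.166  0.594]
 [ 0.166 -0.006 -0.986  1.253]
 [ 0.     0.     0.     1.   ]]
[[ 0.692  0.722 -0.002 -0.4  ]
 [ 0.519 -0.499 -0.694 -0.235]
 [-0.502  0.48  -0.72   1.581]
 [ 0.     0.     0.     1.   ]]
```

View pics/top0.png

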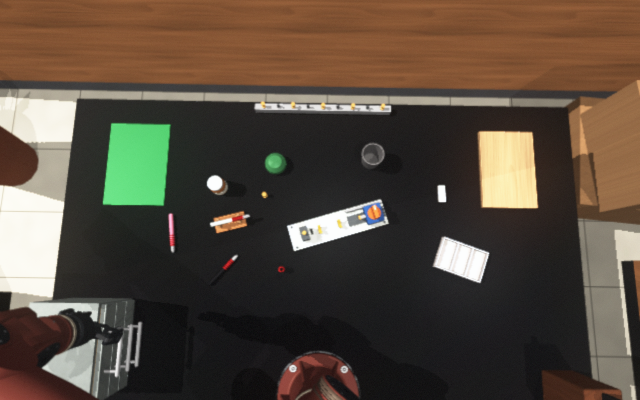

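View pics/scene0.png

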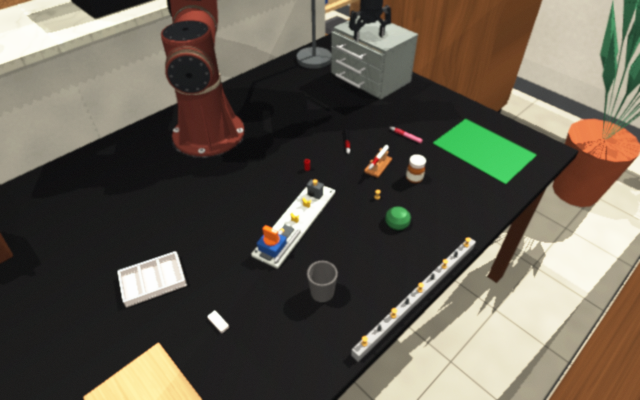

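The top view shows three candidates: the silver pencil on the orange-brown rest at about (230,220), the pink one at (171,232), and the black one with a red grip at (225,268). I choose the one on the rest. The press runs from (290,235) to (388,212), with its knob at (375,212). Next is a close crop.

```bash
python3 - <<'E'
from h import *
c=load('top0')
f=c['frame']
a=cv2.resize(f[195:245,200:260],(720,600),interpolation=cv2.INTER_CUBIC)[:, :]
b=cv2.resize(f[195:255,285:392],(800,449),interpolation=cv2.INTER_CUBIC)
cv2.imwrite('pics/crop1.png',np.vstack([cv2.resize(a,(360,300)),np.zeros((0,360,3),np.uint8)]))
canvas=np.zeros((600,800,3),np.uint8); canvas[:250,:300]=cv2.resize(a,(300,250)); 
canvas[251:251+349,:]=cv2.resize(b,(800,449))[40:389]
s=load('scene0')['frame']; canvas[:250,310:560]=cv2.resize(s[135:185,355:405],(250,250),interpolation=cv2.INTER_CUBIC)
cv2.imwrite('pics/crop1.png',canvas)
E
```

```text
(no output)
```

View pics/crop1.png

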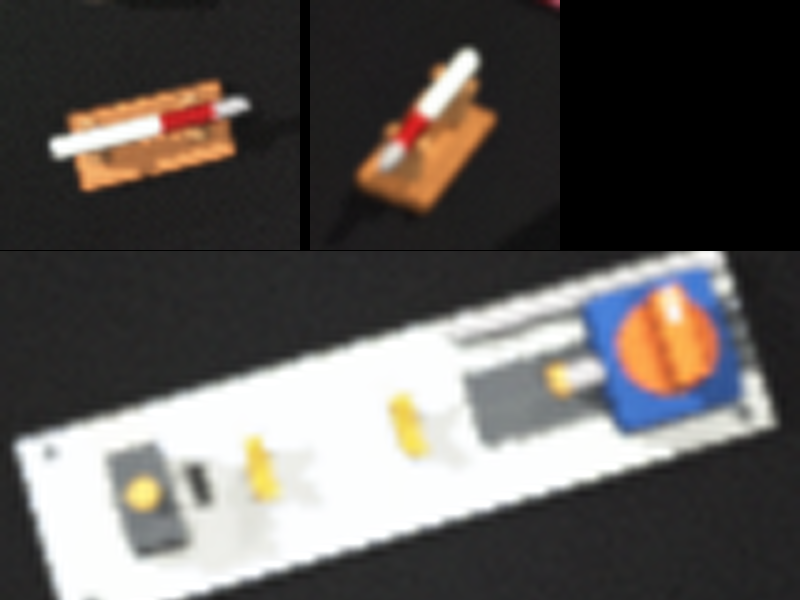

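```bash
python3 - <<'E'
from h import *
c=load('top0')
A=lambda x,y:(200+x/5,195+y/5); B=lambda x,y:(285+x/7.477,195+(y-211)/7.48)
b=at_z(c,*A(54,148),.042); t=at_z(c,*A(248,104),.042); print(b,t,np.linalg.norm(b-t)); d=(b-t)[:2]/np.linalg.norm(b-t); print('pencil mid',b[:2]-d*.0525,'yaw of y axis',np.arctan2(-d[0],d[1]))
L=at_z(c,*B(262,468),.036);R=at_z(c,*B(408,425),.036);K=at_z(c,*B(668,335),.092);e=(L-R)
print(L,R,K,np.linalg.norm(e),'yaw',np.arctan2(-e[0],e[1]),(L+R)/2)
cs=[at_z(c,*B(*p),.012) for p in((18,440),(722,251),(778,425))]; print(cs,[np.linalg.norm(cs[0]-cs[1]),np.linalg.norm(cs[1]-cs[2])]); e=cs[0]-cs[1];print(np.arctan2(-e[0],e[1]))
mid=(cs[0]+cs[2])/2;print('plate mid',mid)
E
```

```text
[0.51396524 0.34614908 0.042     ] [0.54418465 0.2245091  0.042     ] 0.12533752870772927
pencil mid [0.52662321 0.29519787] yaw of y axis 0.24350347177455356
[ 0.5051487 -0.0009171  0.036    ] [ 0.52463923 -0.06311802  0.036     ] [ 0.55732604 -0.16715064  0.092     ] 0.0651830891671288 yaw 0.30365712866447964 [ 0.51489396 -0.03201756  0.036     ]
[array([0.51796131, 0.1054233 , 0.012     ]), array([ 0.60671681, -0.20204717,  0.012     ]), array([ 0.53009416, -0.22585645,  0.012     ])] [np.float64(0.320024424698248), np.float64(0.08023660044674621)]
0.28102415241088324
plate mid [ 0.52402773 -0.06021657  0.012     ]
```

>>> {"fn": "play_rows", "kwargs": {
  "targets": [
    {"tx":3,"ty":-2.6,"roll":-0.1},
    {"tx":6,"ty":-5.2,"roll":-0.2},
    {"tx":9,"ty":-7.8,"roll":-0.3},
    {"tx":12,"ty":-10.4,"roll":-0.4},
    {"tx":15,"ty":-13,"roll":-0.5}
  ],
  "gripper": 1
}}

```text
invalid input
```

>>> {"fn": "play_rows", "kwargs": {
  "targets": [
    {"tx":3,"ty":-2.6,"roll":-0.1},
    {"tx":6,"ty":-5.2,"roll":-0.2},
    {"tx":9,"ty":-7.8,"roll":-0.3},
    {"tx":12,"ty":-10.4,"roll":-0.4},
    {"tx":14.1,"ty":-12.6,"roll":-0.43}
  ]
}}

```text
invalid input
```

>>> {"fn": "play_rows", "kwargs": {
  "targets": [
    {"tx":0,"ty":0},
    {"tx":0},
    {"tx":0}
  ]
}}

```text
invalid input
```

```bash
python3 - <<'E'
from h import *
s=observe(); print(s['t'],s['eef_pos'],s['orientation'],s['joint_positions'])
c=snap('wrist','w1'); print(np.array(c['camera_from_world']).round(3)); print(proj(c,[.5266,.2952,.042]))
cv2.imwrite('pics/w1.png',c['frame'])
E
```

```text
0.1 [0.23559248 0.55150508 0.23063182] [-3.14048477e+00 -2.46717255e-04  2.73777564e+00] [9.49259080e-01 1.04615441e-01 9.65790117e-02 1.56389491e+00
 1.58596598e-06 1.35307596e+00]
[[ 0.392  0.92  -0.001 -0.599]
 [ 0.872 -0.371  0.319 -0.042]
 [ 0.293 -0.126 -0.948  0.381]
 [ 0.     0.     0.     1.   ]]
[[227.59683992 434.574728  ]]
```

View pics/w1.png

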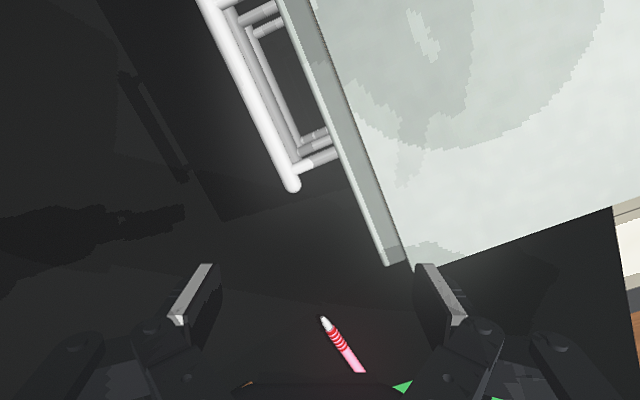

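That view (4th) shows the pink pencil and the drawer unit. The arm had not moved because the calls were refused, so I'll resend with all four keys in every row.

>>> {"fn": "play_rows", "kwargs": {
  "targets": [
    {"tx":3,"ty":-2.6,"tz":0,"roll":-0.1},
    {"tx":6,"ty":-5.2,"tz":0,"roll":-0.2},
    {"tx":9,"ty":-7.8,"tz":0,"roll":-0.3},
    {"tx":12,"ty":-10.4,"tz":0,"roll":-0.4},
    {"tx":15,"ty":-13,"tz":0,"roll":-0.5}
  ],
  "gripper": 1,
  "squeeze": 40
}}

```text
t: 0.65
eef_pos: [0.3866, 0.4206, 0.2311]
orientation: [-3.141, -0.0, 2.234]
ft_force: [0.1, 0.1, 0.9]
finger_gap: 0.0857
```

>>> {"fn": "play_rows", "kwargs": {
  "targets": [
    {"tx":3,"ty":-2.6,"tz":0,"roll":-0.1},
    {"tx":6,"ty":-5.2,"tz":0,"roll":-0.2},
    {"tx":9,"ty":-7.8,"tz":0,"roll":-0.3},
    {"tx":11.5,"ty":-10.4,"tz":0,"roll":-0.4},
    {"tx":14.0,"ty":-12.6,"tz":0,"roll":-0.43}
  ]
}}

```text
t: 1.15
eef_pos: [0.5267, 0.2942, 0.231]
orientation: [-3.141, 0.0, 1.804]
ft_force: [0.6, 1.1, -0.6]
finger_gap: 0.0858
```

```bash
python3 - <<'E'
from h import *
s=observe(); print(s['t'],s['eef_pos'],s['orientation'],s['joint_positions'],s['joint_vel'].round(2))
c=snap('wrist','w2'); print(np.array(c['camera_from_world']).round(3)); print(proj(c,[.5266,.2952,.042]))
E
```

```text
1.15 [0.52668763 0.2942234  0.23101693] [-3.14116181e+00  1.14349446e-04  1.80354115e+00] [ 2.92982935e-01  1.14821671e-01  1.08168790e-01  1.56458039e+00
 -8.82044099e-05  1.63103448e+00] [-0.48  0.32  0.34  0.02  0.   -0.25]
[[ 0.973  0.232 -0.001 -0.58 ]
 [ 0.22  -0.922  0.32   0.113]
 [ 0.073 -0.312 -0.947  0.434]
 [ 0.     0.     0.     1.   ]]
[[317.36970741 169.30689677]]
```

View pics/w2.png

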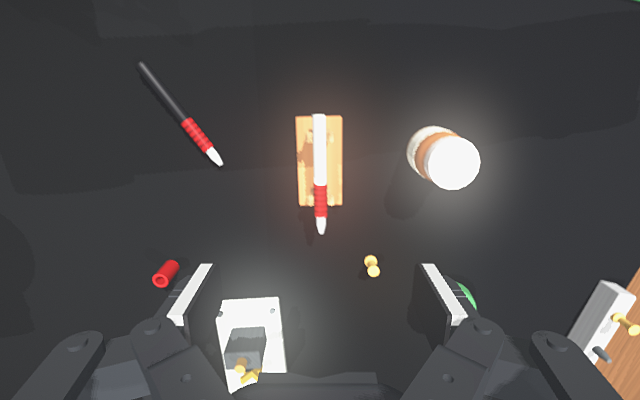

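The wrist view confirms the silver pencil: back end at (319,114), tip at (322,233), red grip toward −y. The black one is at (180,115). I'll refine from these pixels.

```bash
python3 - <<'E'
from h import *
c=load('w2')
b=at_z(c,319.5,114,.042); t=at_z(c,322,234,.042); d=(b-t)[:2]; l=np.linalg.norm(d); d/=l; print(b,t,l); print('mid',t[:2]+d*.0718,b[:2]-d*.0525,'yaw',np.arctan2(-d[0],d[1]))
print(at_d(c,319,150),at_d(c,321,200)); jc=at_d(c,452,160);print('jar',jc)
cr=c['frame'][100:250,270:370]; 
import sys
for v in (125,140,160,175,195,205):
    r=c['frame'][v,300:345].astype(int); sat=r.min(1)>150 if v<180 else (r[:,2]-r[:,1]>70)
    u=300+np.flatnonzero(sat); print(v,u.min() if len(u) else None,u.max() if len(u) else None,at_z(c,u.mean(),v,.045) if len(u) else '')
E
```

```text
[0.51587869 0.34895007 0.042     ] [0.54828607 0.2260998  0.042     ] 0.1270528509659318
mid [0.52997204 0.29552484] [0.52926987 0.29818663] yaw 0.2579201783336617
[0.52324257 0.31611099 0.04913213] [0.5374796  0.26578348 0.04769489]
jar [0.64169653 0.33963466 0.07448249]
125 300 340 [0.51869515 0.33924641 0.045     ]
140 300 340 [0.52368837 0.32558202 0.045     ]
160 313 340 [0.53310058 0.3073245  0.045     ]
175 300 340 [0.53272273 0.2913155  0.045     ]
195 314 326 [0.5354261  0.26997637 0.045     ]
205 301 327 [0.53519641 0.25859205 0.045     ]
```

>>> {"fn": "play_rows", "kwargs": {
  "targets": [
    {"tx":0.35,"ty":0.15,"tz":-4,"roll":0.02},
    {"tx":0.35,"ty":0.15,"tz":-8,"roll":0.02},
    {"tx":0.35,"ty":0.15,"tz":-12,"roll":0.02},
    {"tx":0.35,"ty":0.15,"tz":-15,"roll":0.02},
    {"tx":0.35,"ty":0.15,"tz":-15,"roll":0.02}
  ]
}}

```text
t: 1.7
eef_pos: [0.5257, 0.2963, 0.0761]
orientation: [-3.133, 0.0, 1.828]
ft_force: [-0.9, -0.6, -0.7]
finger_gap: 0.0854
```

```bash
python3 - <<'E'
from h import *
s=observe(); print(s['t'],s['eef_pos'],s['orientation'])
c=snap('wrist','w3'); f=c['frame'].copy()
for p in proj(c,[[.529,.297,.042],[.5424,.2462,.042],[.5156,.3478,.042]]): cv2.drawMarker(f,tuple(int(x) for x in p),(0,255,0),0,12,1)
cv2.imwrite('pics/w3.png',f)
E
```

```text
1.7 [0.52573777 0.29632686 0.07610855] [-3.13328821e+00  3.24044771e-04  1.82802843e+00]
```

View pics/w3.png

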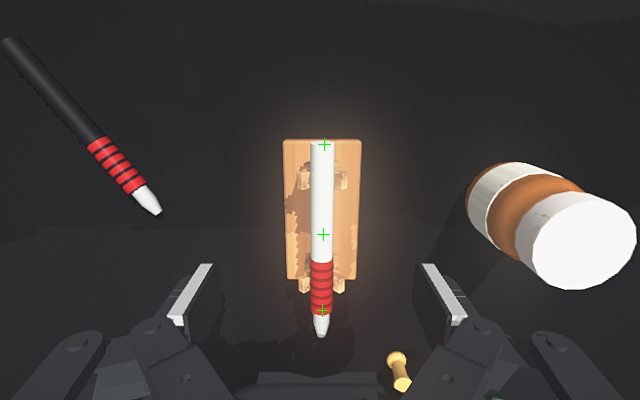

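```bash
python3 - <<'E'
from h import *
s=observe(); print(s['eef_pos'],s['orientation'])
c=load('w3')
b=at_z(c,321.5,140,.042); t=at_z(c,321,337,.042); d=(b-t)[:2]; l=np.linalg.norm(d); d/=l; print(b,t,l); print('mid',t[:2]+d*.0718,b[:2]-d*.0525,'yaw',np.arctan2(-d[0],d[1]))
E
```

```text
[0.52742421 0.29683788 0.07943795] [-3.13727987e+00  1.78980913e-04  1.82801134e+00]
[0.51362818 0.34969948 0.042     ] [0.54644732 0.22646191 0.042     ] 0.1275327255460222
mid [0.52797038 0.29584377] [0.52713848 0.29896762] yaw 0.2602673794309571
```

>>> {"fn": "play_rows", "kwargs": {
  "targets": [
    {"tx":0,"ty":0,"tz":-3,"roll":0},
    {"tx":0,"ty":0,"tz":-3,"roll":0}
  ]
}}

```text
t: 1.95
eef_pos: [0.5283, 0.2971, 0.0504]
orientation: [-3.139, 0.0, 1.828]
ft_force: [-0.8, -1.3, -0.2]
finger_gap: 0.0852
```

>>> {"fn": "play_rows", "kwargs": {
  "targets": [
    {"tx":0,"ty":0,"tz":-1.5,"roll":0},
    {"tx":0,"ty":0,"tz":-2.7,"roll":0},
    {"tx":0,"ty":0,"tz":-2.7,"roll":0},
    {"tx":0,"ty":0,"tz":-2.7,"roll":0}
  ]
}}

```text
t: 2.35
eef_pos: [0.5292, 0.2973, 0.0245]
orientation: [-3.141, 0.0, 1.828]
ft_force: [-0.7, -0.2, 0.5]
finger_gap: 0.0854
```

>>> {"fn": "play_rows", "kwargs": {
  "targets": [
    {"tx":0,"ty":0,"tz":0,"roll":0},
    {"tx":0,"ty":0,"tz":0,"roll":0},
    {"tx":0,"ty":0,"tz":0,"roll":0},
    {"tx":0,"ty":0,"tz":0,"roll":0},
    {"tx":0,"ty":0,"tz":0,"roll":0}
  ],
  "gripper": 0,
  "squeeze": 40
}}

```text
t: 2.85
eef_pos: [0.5286, 0.2971, 0.0244]
orientation: [-3.14, 0.0, 1.828]
ft_force: [-32.6, -8.7, 17.8]
finger_gap: 0.0126
```

>>> {"fn": "play_rows", "kwargs": {
  "targets": [
    {"tx":0,"ty":0,"tz":0,"roll":0},
    {"tx":0,"ty":0,"tz":0,"roll":0},
    {"tx":0,"ty":0,"tz":0,"roll":0}
  ]
}}

```text
t: 3.15
eef_pos: [0.5281, 0.297, 0.0244]
orientation: [-3.139, 0.0, 1.828]
ft_force: [-6.1, -1.9, 5.7]
finger_gap: 0.0114
```

>>> {"fn": "play_rows", "kwargs": {
  "targets": [
    {"tx":0,"ty":0,"tz":1,"roll":0},
    {"tx":0,"ty":0,"tz":3,"roll":0},
    {"tx":0,"ty":0,"tz":6,"roll":0},
    {"tx":0,"ty":0,"tz":8,"roll":0},
    {"tx":0,"ty":0,"tz":8,"roll":0}
  ]
}}

```text
t: 3.65
eef_pos: [0.5315, 0.298, 0.1085]
orientation: [3.135, -0.0, 1.828]
ft_force: [0.9, -0.2, -0.6]
finger_gap: 0.0117
```

```bash
python3 - <<'E'
from h import *
c=snap('wrist','w4')
s=observe(); print(s['t'],s['eef_pos'],s['orientation'],s['finger_gap'],s['ft_force'])
f=c['frame'].copy(); y=s['orientation'][2]; a=y-np.pi/2; d=np.array([-np.sin(a),np.cos(a),0]); g=s['eef_pos']+[0,0,.0187]
for k in(-.0718,0,.0525): cv2.drawMarker(f,tuple(int(x) for x in proj(c,g+k*d)[0]),(0,255,0),0,10,1)
cv2.imwrite('pics/w4.png',f)
E
```

```text
3.7 [0.53059514 0.29767555 0.10628079] [ 3.13790011e+00 -1.24704151e-04  1.82779892e+00] 0.011646399786758738 [ 0.2009795   0.20682912 -1.8000031 ]
```

View pics/w4.png

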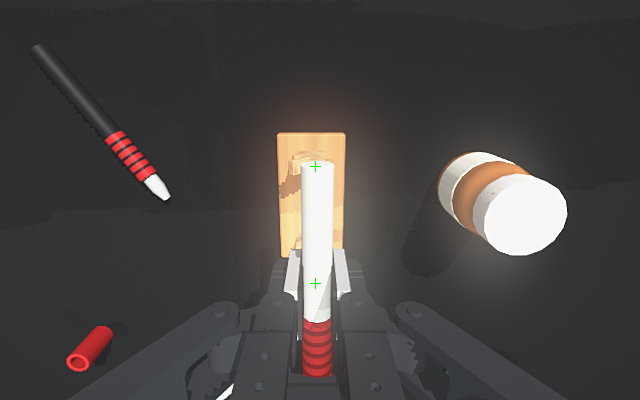

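The pencil is held at its middle and aligned with the tool; its back end at (317,163) matches the marker. I'll carry it beside the press for a look.

>>> {"fn": "play_rows", "kwargs": {
  "targets": [
    {"tx":0,"ty":-2,"tz":3.5,"roll":0.03},
    {"tx":-2,"ty":-6,"tz":6,"roll":0.03},
    {"tx":-4,"ty":-10,"tz":8,"roll":0.03},
    {"tx":-6,"ty":-14,"tz":10,"roll":0.03},
    {"tx":-8,"ty":-18,"tz":12,"roll":0.03}
  ]
}}

```text
t: 4.2
eef_pos: [0.4479, 0.1161, 0.2237]
orientation: [-3.14, -0.0, 1.858]
ft_force: [1.0, -0.9, 0.2]
finger_gap: 0.0117
```

>>> {"fn": "play_rows", "kwargs": {
  "targets": [
    {"tx":-0.3,"ty":-4,"tz":0,"roll":0},
    {"tx":-0.6,"ty":-8,"tz":0,"roll":0},
    {"tx":-1,"ty":-11,"tz":0,"roll":0},
    {"tx":-1,"ty":-12,"tz":0,"roll":0},
    {"tx":-1,"ty":-12,"tz":0,"roll":0}
  ]
}}

```text
t: 4.7
eef_pos: [0.4391, -0.0035, 0.2234]
orientation: [-3.141, -0.001, 1.855]
ft_force: [0.6, -0.1, -0.9]
finger_gap: 0.0116
```

>>> {"fn": "play_rows", "kwargs": {
  "targets": [
    {"tx":0,"ty":0,"tz":0,"roll":0},
    {"tx":0,"ty":0,"tz":0,"roll":0},
    {"tx":0,"ty":0,"tz":0,"roll":0}
  ]
}}

```text
t: 5.0
eef_pos: [0.4393, -0.0017, 0.2242]
orientation: [-3.141, -0.0, 1.86]
ft_force: [0.5, -0.2, -0.8]
finger_gap: 0.0122
```

```bash
python3 - <<'E'
from h import *
c=snap('wrist','w5')
s=observe(); print(s['t'],s['eef_pos'],s['orientation'],s['finger_gap'],s['ft_force'])
f=c['frame'].copy()
print(proj(c,[[.515,-.032,.04],[.557,-.167,.092],[.5,.02,.012]]))
# blow up x2 region
u,v=proj(c,[.515,-.032,.04])[0].astype(int); x0=int(np.clip(u-200,0,240)); y0=int(np.clip(v-150,0,100)); print(x0,y0)
cv2.imwrite('pics/w5.png',cv2.resize(f[y0:y0+300,x0:x0+400],(800,600),interpolation=cv2.INTER_CUBIC))
E
```

```text
5.05 [ 0.43931644 -0.00183954  0.2242515 ] [-3.14157967e+00 -1.81730238e-04  1.85935322e+00] 0.011784302121816154 [ 0.16496542  0.19617102 -0.66824732]
[[377.72943    218.22237179]
 [380.29718195 363.65544694]
 [376.6512956  162.06023771]]
177 68
```

View pics/w5.png

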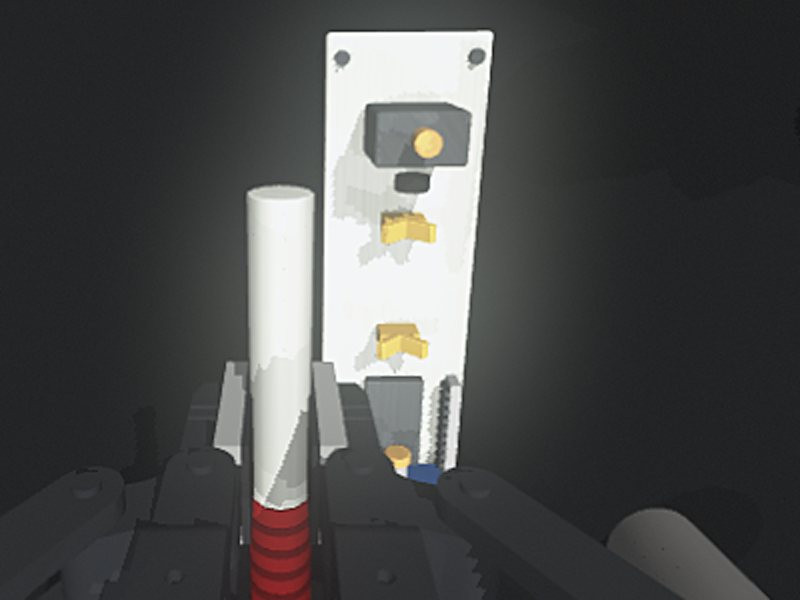

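The wrist view shows the near saddle at crop (403,338), the far saddle at (409,224), the stop buffer at (412,180) and the ram nose at (398,456).

```bash
python3 - <<'E'
from h import *
c=load('w5'); Q=lambda x,y:(177+x/2,68+y/2)
P={k:at_z(c,*Q(*p),z) for k,p,z in [('near',(403,335),.04),('far',(409,222),.04),('buf_nearface',(412,190),.035),('nose',(398,452),.04),('c1',(328,33),.012),('c2',(492,32),.012),('stopTL',(371,104),.055),('stopTR',(470,112),.055)]}
for k,p in P.items(): print(k,p.round(4))
e=P['far']-P['near']; print(np.linalg.norm(e),np.arctan2(-e[0],e[1])); m=(P['near']+P['far'])/2; print('mid',m)
y=.285; ex=np.array([np.cos(y),np.sin(y)]);ey=np.array([-np.sin(y),np.cos(y)])
for k,p in P.items(): print(k,(p[:2]-m[:2])@ex*1e3,(p[:2]-m[:2])@ey*1e3)
a=P['c2']-P['c1'];print('edge',np.linalg.norm(a),np.arctan2(a[1],a[0]))
# yellow pixel centroid via depth z in .03-.042
hsv=cv2.cvtColor(c['frame'],cv2.COLOR_BGR2HSV)
ys,xs=np.nonzero((hsv[...,0]>12)&(hsv[...,0]<32)&(hsv[...,1]>110)&(hsv[...,2]>90))
pts=np.array([at_d(c,x,y) for x,y in zip(xs,ys) if c['depth'][y,x]>0]); 
L=np.c_[(pts[:,:2]-m[:2])@ex,(pts[:,:2]-m[:2])@ey,pts[:,2]]*1e3
for lo,hi in((20,50),(-50,-20)):
    q=L[(L[:,1]>lo)&(L[:,1]<hi)&(L[:,2]>34)&(L[:,2]<48)&(abs(L[:,0])<25)]; print(len(q),q.min(0),q.max(0),np.median(q,0))
# knob from top
E
```

```text
near [ 0.5226 -0.0506  0.04  ]
far [0.504  0.0094 0.04  ]
buf_nearface [0.501  0.0246 0.035 ]
nose [ 0.5449 -0.1204  0.04  ]
c1 [0.4386 0.0844 0.012 ]
c2 [0.5172 0.1082 0.012 ]
stopTL [0.4641 0.06   0.055 ]
stopTR [0.5087 0.0695 0.055 ]
0.06281222056754171 0.3003518198608847
mid [ 0.5133152  -0.02057842  0.04      ]
near 0.4821220094650119 -31.402409485967258
far -0.4821220094650119 31.402409485967258
buf_nearface 0.9106633128876073 46.812296094249646
nose 2.2135958085417498 -104.61981798625906
c1 -42.206724055303525 121.79564013681573
c2 39.95522424460126 122.46939163659239
stopTL -24.60894853835838 91.18202977329094
stopTR 20.84644460488133 87.74576738609079
edge 0.08216471073106554 0.29320010250797846
153 [-13.79837851  20.52209342  34.03572843] [13.55740456 30.14788869 41.1264274 ] [ 5.26427705 25.81478441 37.67031015]
128 [-12.5174154  -45.86059244  34.1586538 ] [ 14.33425623 -35.98802428  40.79020359] [  6.28480691 -40.13722035  37.61445756]
```

>>> {"fn": "play_rows", "kwargs": {
  "targets": [
    {"tx":3,"ty":-1.5,"tz":0,"roll":0},
    {"tx":6,"ty":-3,"tz":-2,"roll":0},
    {"tx":7.9,"ty":-3.5,"tz":-6,"roll":0},
    {"tx":7.9,"ty":-3.5,"tz":-10,"roll":0},
    {"tx":7.9,"ty":-3.5,"tz":-13,"roll":0}
  ]
}}

```text
t: 5.55
eef_pos: [0.5177, -0.037, 0.0914]
orientation: [-3.14, -0.001, 1.858]
ft_force: [0.3, -0.6, -1.6]
finger_gap: 0.0115
```

>>> {"fn": "play_rows", "kwargs": {
  "targets": [
    {"tx":0,"ty":0,"tz":-2,"roll":0},
    {"tx":0,"ty":0,"tz":-3,"roll":0},
    {"tx":0,"ty":0,"tz":-3,"roll":0},
    {"tx":0,"ty":0,"tz":-3,"roll":0},
    {"tx":0,"ty":0,"tz":-3,"roll":0}
  ]
}}

```text
t: 6.05
eef_pos: [0.5193, -0.0379, 0.066]
orientation: [3.14, 0.001, 1.858]
ft_force: [0.2, -0.7, -0.8]
finger_gap: 0.0114
```

```bash
python3 - <<'E'
from h import *
c=snap('wrist','w6'); t=snap('top','top6'); sc=snap('scene','scene6')
s=observe(); print(s['t'],s['eef_pos'],s['orientation'],s['finger_gap'],s['ft_force'])
cv=np.zeros((600,800,3),np.uint8)
cv[:400,:640]=c['frame']
u,v=proj(sc,s['eef_pos'])[0].astype(int); cv[400:600,:300]=cv2.resize(sc['frame'][v-40:v+40,u-60:u+60],(300,200),interpolation=cv2.INTER_CUBIC)
u,v=proj(t,s['eef_pos'])[0].astype(int); cv[400:600,310:610]=cv2.resize(t['frame'][v-40:v+40,u-60:u+60],(300,200),interpolation=cv2.INTER_CUBIC)
cv2.imwrite('pics/w6.png',cv)
E
```

```text
6.2 [ 0.51893602 -0.03792631  0.06537717] [3.14013002e+00 9.61975310e-04 1.85780158e+00] 0.011627181534009216 [ 0.71603981  0.28435238 -0.11046971]
```

View pics/w6.png

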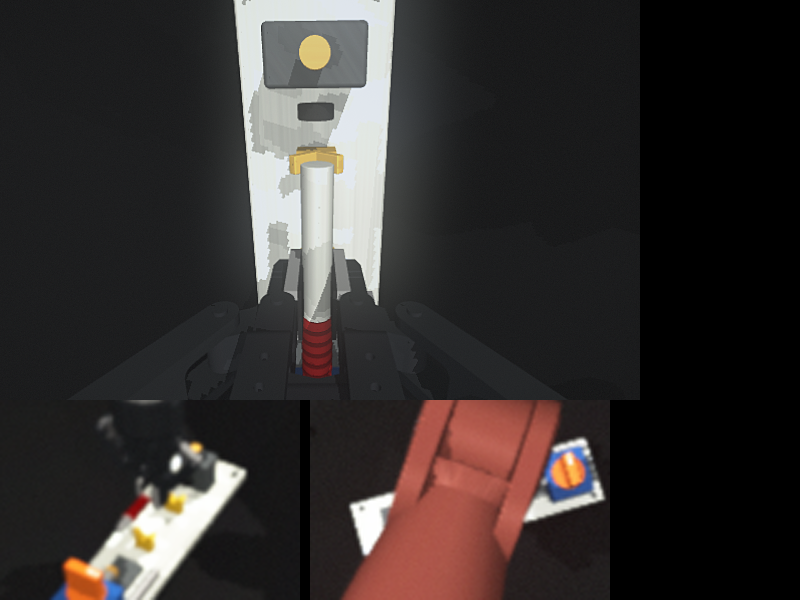

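The pencil (column 317) is centred over the far saddle (290–343), so I'll lower it.

>>> {"fn": "play_rows", "kwargs": {
  "targets": [
    {"tx":0,"ty":0,"tz":-1.5,"roll":0},
    {"tx":0,"ty":0,"tz":-3,"roll":0},
    {"tx":0,"ty":0,"tz":-3.6,"roll":0},
    {"tx":0,"ty":0,"tz":-4,"roll":0},
    {"tx":0,"ty":0,"tz":-4.1,"roll":0}
  ]
}}

```text
t: 6.7
eef_pos: [0.5179, -0.0376, 0.0226]
orientation: [-3.141, -0.001, 1.858]
ft_force: [-0.3, -1.0, -0.7]
finger_gap: 0.0113
```

>>> {"fn": "play_rows", "kwargs": {
  "targets": [
    {"tx":0,"ty":0,"tz":0,"roll":0},
    {"tx":0,"ty":0,"tz":0,"roll":0}
  ]
}}

```text
t: 6.9
eef_pos: [0.5186, -0.0378, 0.0238]
orientation: [3.141, 0.0, 1.858]
ft_force: [0.7, 0.4, -0.2]
finger_gap: 0.0117
```

>>> {"fn": "play_rows", "kwargs": {
  "targets": [
    {"tx":0,"ty":0,"tz":-0.2,"roll":0},
    {"tx":0,"ty":0,"tz":-0.2,"roll":0},
    {"tx":0,"ty":0,"tz":-0.2,"roll":0}
  ]
}}

```text
t: 7.2
eef_pos: [0.5185, -0.0378, 0.0216]
orientation: [3.141, 0.0, 1.858]
ft_force: [0.7, -0.5, 0.0]
finger_gap: 0.0117
```

>>> {"fn": "play_rows", "kwargs": {
  "targets": [
    {"tx":0,"ty":0,"tz":-0.1,"roll":0},
    {"tx":0,"ty":0,"tz":-0.1,"roll":0},
    {"tx":0,"ty":0,"tz":-0.1,"roll":0}
  ]
}}

```text
t: 7.5
eef_pos: [0.5189, -0.0378, 0.0209]
orientation: [3.14, 0.001, 1.858]
ft_force: [2.6, 0.6, 4.6]
finger_gap: 0.0115
```

>>> {"fn": "play_rows", "kwargs": {
  "targets": [
    {"tx":0,"ty":0,"tz":0,"roll":0},
    {"tx":0,"ty":0,"tz":0,"roll":0},
    {"tx":0,"ty":0,"tz":0,"roll":0},
    {"tx":0,"ty":0,"tz":0,"roll":0},
    {"tx":0,"ty":0,"tz":0,"roll":0}
  ],
  "gripper": 0.6
}}

```text
t: 8.0
eef_pos: [0.5181, -0.0377, 0.0202]
orientation: [-3.141, -0.0, 1.858]
ft_force: [0.4, 0.8, 0.3]
finger_gap: 0.0512
```

>>> {"fn": "play_rows", "kwargs": {
  "targets": [
    {"tx":0,"ty":0,"tz":1,"roll":0},
    {"tx":0,"ty":0,"tz":3,"roll":0},
    {"tx":0,"ty":0,"tz":6,"roll":0},
    {"tx":0,"ty":0,"tz":10,"roll":0},
    {"tx":0,"ty":0,"tz":14,"roll":0}
  ]
}}

```text
t: 8.5
eef_pos: [0.5178, -0.0376, 0.1623]
orientation: [-3.142, -0.0, 1.858]
ft_force: [0.9, -0.6, -0.1]
finger_gap: 0.0513
```

>>> {"fn": "play_rows", "kwargs": {
  "targets": [
    {"tx":0.5,"ty":-2,"tz":3,"roll":0.14},
    {"tx":1,"ty":-3,"tz":4,"roll":0.28},
    {"tx":1.5,"ty":-3,"tz":4,"roll":0.42},
    {"tx":2,"ty":-3,"tz":4,"roll":0.56},
    {"tx":2,"ty":-3,"tz":4,"roll":0.7}
  ],
  "gripper": 1
}}

```text
t: 9.0
eef_pos: [0.5387, -0.0679, 0.2012]
orientation: [3.141, 0.001, 2.563]
ft_force: [0.7, 0.6, -0.7]
finger_gap: 0.0852
```

>>> {"fn": "play_rows", "kwargs": {
  "targets": [
    {"tx":0,"ty":0,"tz":0,"roll":0.14},
    {"tx":0,"ty":0,"tz":0,"roll":0.28},
    {"tx":0,"ty":0,"tz":0,"roll":0.42},
    {"tx":0,"ty":0,"tz":0,"roll":0.56},
    {"tx":0,"ty":0,"tz":0,"roll":0.7}
  ]
}}

```text
t: 9.5
eef_pos: [0.5383, -0.0677, 0.2012]
orientation: [-3.141, 0.001, -3.02]
ft_force: [-0.2, 0.0, 0.3]
finger_gap: 0.0856
```

>>> {"fn": "play_rows", "kwargs": {
  "targets": [
    {"tx":0,"ty":0,"tz":0,"roll":0.12},
    {"tx":0,"ty":0,"tz":0,"roll":0.17},
    {"tx":0,"ty":0,"tz":0,"roll":0.17},
    {"tx":0,"ty":0,"tz":0,"roll":0.17}
  ]
}}

```text
t: 9.9
eef_pos: [0.5383, -0.0677, 0.2009]
orientation: [-3.141, 0.0, -2.857]
ft_force: [-0.6, 0.1, -0.9]
finger_gap: 0.0852
```

```bash
python3 - <<'E'
from h import *
c=snap('wrist','w7'); t=snap('top','top7'); sc=snap('scene','scene7')
s=observe(); print(s['t'],s['eef_pos'],s['orientation'],s['finger_gap'],s['joint_positions'])
M=np.linalg.inv(c['camera_from_world']); print('cam',M[:3,3],M[:3,2])
print(proj(c,[[.557,-.167,.092],[.5186,-.0376,.042]]))
cv=np.zeros((600,800,3),np.uint8)
cv[:400,:640]=c['frame']
p=np.array([.53,-.08,.04])
u,v=proj(sc,p)[0].astype(int); cv[400:600,:300]=cv2.resize(sc['frame'][v-40:v+40,u-60:u+60],(300,200),interpolation=cv2.INTER_CUBIC)
u,v=proj(t,p)[0].astype(int); cv[400:600,310:610]=cv2.resize(t['frame'][v-40:v+40,u-60:u+60],(300,200),interpolation=cv2.INTER_CUBIC)
cv2.imwrite('pics/w7.png',cv)
E
```

```text
10.05 [ 0.53828137 -0.06772506  0.20054789] [-3.14156793e+00  2.01827307e-04 -2.85641242e+00] 0.0855049603025659 [-3.66434017e-01 -7.58517995e-02 -1.40000151e-01  1.50647250e+00
  1.02741181e-04 -6.51614242e-01]
cam [ 0.45891193 -0.09135813  0.34378586] [ 0.30708619  0.09046196 -0.94737253]
[[188.5321679  183.29888751]
 [354.25214401 167.89762583]]
```

View pics/w7.png

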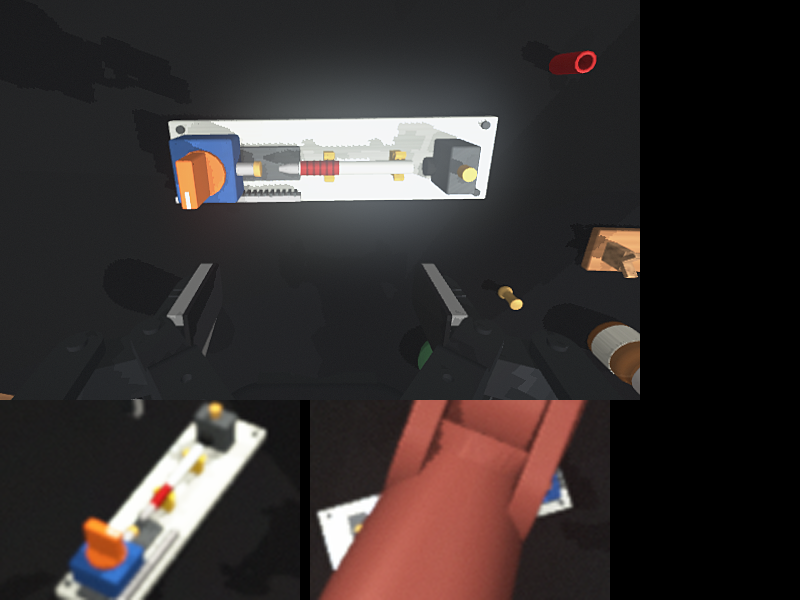

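The pencil lies true in the saddles: tip at (279,169), ram nose at (262,170), back end at (413,166), buffer at (424,166). Now I'll measure the knob from depth.

```bash
python3 - <<'E'
from h import *
c=load('w7'); s=0
y=.29; ex=np.array([np.cos(y),np.sin(y)]);ey=np.array([-np.sin(y),np.cos(y)])
pts=np.array([at_d(c,u,v) for v in range(130,220) for u in range(165,235) if c['depth'][v,u]>0])
q=pts[(pts[:,2]>.086)&(pts[:,2]<.1)]
r,sz,an=cv2.minAreaRect(q[:,:2].astype(np.float32)*1000); print(len(q),np.median(q[:,2]),r,sz,an)
T=at_z(c,187,184,.092); print(T)
t=at_z(c,279,169,.041); n=at_z(c,262.5,169,.043); b=at_z(c,413.5,166,.041);f=at_z(c,423.5,166,.04); print(t,n,b,f)
d=(b-t)[:2];print('len',np.linalg.norm(d),'yaw',np.arctan2(-d[0],d[1]),'gap nose',np.linalg.norm((n-t)[:2]),'gap buf',np.linalg.norm((f-b)[:2]))
C=np.array([.516,-.029]); print('knob rel cradle',(q[:,:2].mean(0)-C)@ex,(q[:,:2].mean(0)-C)@ey)
cs=[at_z(c,*p,.012)[:2] for p in((169,121),(497,117),(485,199))];e=cs[1]-cs[0];print(np.linalg.norm(e),np.arctan2(-e[0],e[1]))
E
```

```text
900 0.09211146466121886 (558.8740234375, -168.31082153320312) (39.372188568115234, 13.372483253479004) 16.181194305419922
[ 0.55790369 -0.16805029  0.092     ]
[ 0.53949587 -0.10420409  0.041     ] [ 0.54325795 -0.11872224  0.043     ] [0.50169388 0.01459647 0.041     ] [0.49923873 0.0238287  0.04      ]
len 0.12466981601658667 yaw 0.3080665930077028 gap nose 0.014997664876155802 gap buf 0.009553110787607969
knob rel cradle 0.00033629080904003933 -0.14488833293297726
0.3168156624077239 0.2970600971404464
```

>>> {"fn": "play_rows", "kwargs": {
  "targets": [
    {"tx":0.6,"ty":-3,"tz":0,"roll":0},
    {"tx":1.2,"ty":-6,"tz":0,"roll":0},
    {"tx":1.8,"ty":-9,"tz":-2,"roll":0},
    {"tx":2.05,"ty":-10,"tz":-5,"roll":0},
    {"tx":2.05,"ty":-10,"tz":-8,"roll":0}
  ]
}}

```text
t: 10.55
eef_pos: [0.5591, -0.1697, 0.1196]
orientation: [-3.141, 0.001, -2.858]
ft_force: [0.6, -0.0, -0.4]
finger_gap: 0.0853
```

>>> {"fn": "play_rows", "kwargs": {
  "targets": [
    {"tx":0,"ty":0,"tz":-2,"roll":0},
    {"tx":0,"ty":0,"tz":-4,"roll":0},
    {"tx":0,"ty":0,"tz":-5.4,"roll":0},
    {"tx":0,"ty":0,"tz":-5.8,"roll":0},
    {"tx":0,"ty":0,"tz":-5.8,"roll":0}
  ]
}}

```text
t: 11.05
eef_pos: [0.5586, -0.1676, 0.0622]
orientation: [3.141, -0.0, -2.856]
ft_force: [0.2, 0.1, -0.4]
finger_gap: 0.0856
```

>>> {"fn": "play_rows", "kwargs": {
  "targets": [
    {"tx":0,"ty":0,"tz":0,"roll":0},
    {"tx":0,"ty":0,"tz":0,"roll":0}
  ]
}}

```text
t: 11.25
eef_pos: [0.5595, -0.1681, 0.0636]
orientation: [-3.14, 0.001, -2.855]
ft_force: [-0.4, -0.3, 0.6]
finger_gap: 0.0855
```

```bash
cat > st.py <<'E'
from h import *
y=.291; C=np.array([.516,-.029])
s=observe(); ex=np.array([np.cos(y),np.sin(y)]);ey=np.array([-np.sin(y),np.cos(y)])
F=s['ft_force']; p=s['eef_pos'][:2]-C
print(f"t {s['t']:.2f} pos {s['eef_pos'].round(4)} rel x {p@ex*1e3:.1f} y {p@ey*1e3:.1f} yaw {s['orientation'][2]:.4f} gap {s['finger_gap']:.4f} Fx' {F[:2]@ex:.1f} Fy' {F[:2]@ey:.1f} Fz {F[2]:.1f} T {s['wrist_torque'].round(3)} q6 {s['joint_positions'][5]:.2f} eff6 {s['joint_efforts'][5]:.3f}")
E
python3 st.py
```

```text
t 11.25 pos [ 0.5595 -0.1681  0.0636] rel x 1.7 y -145.7 yaw -2.8554 gap 0.0855 Fx' -0.5 Fy' -0.1 Fz 0.6 T [-0.034  0.005  0.027] q6 -0.80 eff6 0.002
```

>>> {"fn": "play_rows", "kwargs": {
  "targets": [
    {"tx":0,"ty":0,"tz":0,"roll":0},
    {"tx":0,"ty":0,"tz":0,"roll":0},
    {"tx":0,"ty":0,"tz":0,"roll":0},
    {"tx":0,"ty":0,"tz":0,"roll":0},
    {"tx":0,"ty":0,"tz":0,"roll":0}
  ],
  "gripper": 0,
  "squeeze": 40
}}

```text
t: 11.75
eef_pos: [0.5588, -0.168, 0.0624]
orientation: [-3.141, -0.0, -2.856]
ft_force: [-1.2, -11.4, 6.8]
finger_gap: 0.0121
```

>>> {"fn": "play_rows", "kwargs": {
  "targets": [
    {"tx":0,"ty":0,"tz":0,"roll":0},
    {"tx":0,"ty":0,"tz":0,"roll":0},
    {"tx":0,"ty":0,"tz":0,"roll":0},
    {"tx":0,"ty":0,"tz":0,"roll":0}
  ]
}}

```text
t: 12.15
eef_pos: [0.5588, -0.1683, 0.0625]
orientation: [-3.141, -0.0, -2.856]
ft_force: [-0.8, -5.6, 0.2]
finger_gap: 0.0126
```

```bash
python3 st.py
```

```text
t 12.15 pos [ 0.5588 -0.1683  0.0625] rel x 1.1 y -145.7 yaw -2.8558 gap 0.0126 Fx' -2.4 Fy' -5.1 Fz 0.2 T [-1.075  0.193 -0.124] q6 -0.80 eff6 -0.123
```

>>> {"fn": "play_rows", "kwargs": {
  "targets": [
    {"tx":-0.026,"ty":0.086,"tz":0,"roll":-0.05},
    {"tx":-0.052,"ty":0.172,"tz":0,"roll":-0.1},
    {"tx":-0.077,"ty":0.259,"tz":0,"roll":-0.15},
    {"tx":-0.103,"ty":0.345,"tz":0,"roll":-0.2},
    {"tx":-0.129,"ty":0.431,"tz":0,"roll":-0.25}
  ]
}}

```text
t: 12.65
eef_pos: [0.5575, -0.1638, 0.0625]
orientation: [-3.141, 0.0, -3.107]
ft_force: [-0.8, -4.6, 0.9]
finger_gap: 0.0123
```

```bash
python3 st.py
```

```text
t 12.65 pos [ 0.5575 -0.1638  0.0625] rel x 1.1 y -141.0 yaw -3.1075 gap 0.0123 Fx' -2.1 Fy' -4.2 Fz 0.9 T [-0.931  0.217  0.037] q6 -0.54 eff6 -0.794
```

>>> {"fn": "play_rows", "kwargs": {
  "targets": [
    {"tx":-0.052,"ty":0.172,"tz":0,"roll":-0.1},
    {"tx":-0.103,"ty":0.345,"tz":0,"roll":-0.2},
    {"tx":-0.155,"ty":0.517,"tz":0,"roll":-0.3},
    {"tx":-0.206,"ty":0.69,"tz":0,"roll":-0.4},
    {"tx":-0.258,"ty":0.862,"tz":0,"roll":-0.5}
  ]
}}

```text
t: 13.15
eef_pos: [0.555, -0.1549, 0.0625]
orientation: [-3.141, 0.0, 2.674]
ft_force: [-0.8, -3.5, 1.7]
finger_gap: 0.0125
```

```bash
python3 st.py
```

```text
t 13.15 pos [ 0.555  -0.1549  0.0625] rel x 1.2 y -131.8 yaw 2.6738 gap 0.0125 Fx' -1.8 Fy' -3.1 Fz 1.7 T [-0.643  0.113  0.041] q6 -0.03 eff6 -1.610
```

>>> {"fn": "play_rows", "kwargs": {
  "targets": [
    {"tx":-0.052,"ty":0.172,"tz":0,"roll":-0.1},
    {"tx":-0.103,"ty":0.345,"tz":0,"roll":-0.2},
    {"tx":-0.155,"ty":0.517,"tz":0,"roll":-0.3},
    {"tx":-0.206,"ty":0.69,"tz":0,"roll":-0.4},
    {"tx":-0.206,"ty":0.69,"tz":0,"roll":-0.4}
  ]
}}

```text
t: 13.65
eef_pos: [0.553, -0.1478, 0.0625]
orientation: [3.141, 0.0, 2.276]
ft_force: [-0.6, -3.0, 0.7]
finger_gap: 0.0125
```

```bash
python3 st.py
```

```text
t 13.65 pos [ 0.553  -0.1478  0.0625] rel x 1.4 y -124.4 yaw 2.2765 gap 0.0125 Fx' -1.5 Fy' -2.7 Fz 0.7 T [-0.56  -0.037 -0.166] q6 0.38 eff6 1.267
```

>>> {"fn": "play_rows", "kwargs": {
  "targets": [
    {"tx":-0.026,"ty":0.086,"tz":0,"roll":-0.05},
    {"tx":-0.052,"ty":0.172,"tz":0,"roll":-0.1},
    {"tx":-0.077,"ty":0.259,"tz":0,"roll":-0.15},
    {"tx":-0.103,"ty":0.345,"tz":0,"roll":-0.2},
    {"tx":-0.129,"ty":0.431,"tz":0,"roll":-0.25}
  ]
}}

```text
t: 14.15
eef_pos: [0.5518, -0.1436, 0.0625]
orientation: [3.141, 0.0, 2.029]
ft_force: [-0.3, -1.8, 0.4]
finger_gap: 0.0122
```

```bash
python3 st.py
```

```text
t 14.15 pos [ 0.5518 -0.1436  0.0625] rel x 1.5 y -120.1 yaw 2.0294 gap 0.0122 Fx' -0.8 Fy' -1.6 Fz 0.4 T [-0.558 -0.207  0.125] q6 0.63 eff6 -0.747
```

>>> {"fn": "play_rows", "kwargs": {
  "targets": [
    {"tx":-0.01,"ty":0.034,"tz":0,"roll":-0.02},
    {"tx":-0.021,"ty":0.069,"tz":0,"roll":-0.04},
    {"tx":-0.031,"ty":0.103,"tz":0,"roll":-0.06},
    {"tx":-0.041,"ty":0.138,"tz":0,"roll":-0.08},
    {"tx":-0.052,"ty":0.172,"tz":0,"roll":-0.1}
  ]
}}

```text
t: 14.65
eef_pos: [0.5513, -0.1418, 0.0625]
orientation: [3.141, 0.0, 1.927]
ft_force: [2.2, -1.2, 1.0]
finger_gap: 0.0125
```

```bash
python3 st.py; python3 -c "
from h import *
snap('scene','scene8')"; python3 st.py
```

```text
t 14.65 pos [ 0.5513 -0.1418  0.0625] rel x 1.5 y -118.2 yaw 1.9270 gap 0.0125 Fx' 1.8 Fy' -1.8 Fz 1.0 T [-0.191 -0.695  0.106] q6 0.73 eff6 -0.249
t 14.70 pos [ 0.5513 -0.1417  0.0625] rel x 1.5 y -118.1 yaw 1.9256 gap 0.0126 Fx' 2.8 Fy' -2.4 Fz 1.2 T [-0.21  -0.764  0.037] q6 0.73 eff6 -0.185
```

>>> {"fn": "play_rows", "kwargs": {
  "targets": [
    {"tx":-0.01,"ty":0.034,"tz":0,"roll":-0.02},
    {"tx":-0.021,"ty":0.069,"tz":0,"roll":-0.04},
    {"tx":-0.031,"ty":0.103,"tz":0,"roll":-0.06},
    {"tx":-0.041,"ty":0.138,"tz":0,"roll":-0.08},
    {"tx":-0.052,"ty":0.172,"tz":0,"roll":-0.1}
  ]
}}

```text
t: 15.2
eef_pos: [0.5508, -0.1401, 0.0625]
orientation: [3.141, 0.0, 1.826]
ft_force: [5.3, -0.5, 0.7]
finger_gap: 0.0121
```

```bash
python3 st.py
```

```text
t 15.20 pos [ 0.5508 -0.1401  0.0625] rel x 1.5 y -116.4 yaw 1.8263 gap 0.0121 Fx' 4.9 Fy' -2.0 Fz 0.7 T [-0.078 -1.168  0.134] q6 0.84 eff6 -0.224
```

>>> {"fn": "play_rows", "kwargs": {
  "targets": [
    {"tx":-0.01,"ty":0.034,"tz":0,"roll":-0.02},
    {"tx":-0.021,"ty":0.069,"tz":0,"roll":-0.04},
    {"tx":-0.031,"ty":0.103,"tz":0,"roll":-0.06},
    {"tx":-0.041,"ty":0.138,"tz":0,"roll":-0.08}
  ]
}}

```text
t: 15.6
eef_pos: [0.5504, -0.1387, 0.0625]
orientation: [3.141, 0.0, 1.746]
ft_force: [5.1, -0.4, 0.6]
finger_gap: 0.0121
```

```bash
python3 st.py
```

```text
t 15.60 pos [ 0.5504 -0.1387  0.0625] rel x 1.5 y -115.0 yaw 1.7464 gap 0.0121 Fx' 4.7 Fy' -1.9 Fz 0.6 T [-0.019 -1.246  0.202] q6 0.92 eff6 -0.148
```

>>> {"fn": "play_rows", "kwargs": {
  "targets": [
    {"tx":-0.01,"ty":0.07,"tz":0,"roll":-0.04},
    {"tx":-0.02,"ty":0.139,"tz":0,"roll":-0.08},
    {"tx":-0.032,"ty":0.208,"tz":0,"roll":-0.12},
    {"tx":-0.053,"ty":0.277,"tz":0,"roll":-0.16},
    {"tx":-0.074,"ty":0.346,"tz":0,"roll":-0.2}
  ]
}}

```text
t: 16.1
eef_pos: [0.5495, -0.1353, 0.0625]
orientation: [3.141, 0.0, 1.546]
ft_force: [5.1, -0.8, 1.5]
finger_gap: 0.012
```

```bash
python3 st.py
```

```text
t 16.10 pos [ 0.5495 -0.1353  0.0625] rel x 1.6 y -111.4 yaw 1.5455 gap 0.0120 Fx' 4.7 Fy' -2.2 Fz 1.5 T [-0.089 -1.039  0.198] q6 1.12 eff6 -0.481
```

>>> {"fn": "play_rows", "kwargs": {
  "targets": [
    {"tx":-0.01,"ty":0.034,"tz":0,"roll":-0.02},
    {"tx":-0.021,"ty":0.069,"tz":0,"roll":-0.04},
    {"tx":-0.031,"ty":0.103,"tz":0,"roll":-0.06},
    {"tx":-0.041,"ty":0.138,"tz":0,"roll":-0.08}
  ]
}}

```text
t: 16.5
eef_pos: [0.5492, -0.1339, 0.0625]
orientation: [3.141, -0.0, 1.467]
ft_force: [5.1, -0.1, 1.9]
finger_gap: 0.0122
```

```bash
python3 st.py
```

```text
t 16.50 pos [ 0.5492 -0.1339  0.0625] rel x 1.7 y -110.0 yaw 1.4669 gap 0.0122 Fx' 4.9 Fy' -1.6 Fz 1.9 T [-0.009 -1.15   0.206] q6 1.20 eff6 -0.145
```

>>> {"fn": "play_rows", "kwargs": {
  "targets": [
    {"tx":-0.01,"ty":0.034,"tz":0,"roll":-0.02},
    {"tx":-0.021,"ty":0.069,"tz":0,"roll":-0.04},
    {"tx":-0.031,"ty":0.103,"tz":0,"roll":-0.06}
  ]
}}

```text
t: 16.8
eef_pos: [0.5489, -0.1329, 0.0625]
orientation: [3.141, -0.0, 1.407]
ft_force: [4.9, -0.2, 1.4]
finger_gap: 0.0124
```

```bash
python3 st.py
```

```text
t 16.80 pos [ 0.5489 -0.1329  0.0625] rel x 1.7 y -108.9 yaw 1.4069 gap 0.0124 Fx' 4.6 Fy' -1.6 Fz 1.4 T [-0.028 -1.195  0.174] q6 1.27 eff6 -0.145
```

>>> {"fn": "play_rows", "kwargs": {
  "targets": [
    {"tx":-0.01,"ty":0.034,"tz":0,"roll":-0.02},
    {"tx":-0.021,"ty":0.069,"tz":0,"roll":-0.04}
  ]
}}

```text
t: 17.0
eef_pos: [0.5487, -0.1322, 0.0625]
orientation: [3.141, -0.0, 1.367]
ft_force: [5.0, -1.0, 2.1]
finger_gap: 0.0121
```

```bash
python3 st.py
```

```text
t 17.00 pos [ 0.5487 -0.1322  0.0625] rel x 1.7 y -108.3 yaw 1.3669 gap 0.0121 Fx' 4.5 Fy' -2.3 Fz 2.1 T [-0.093 -1.201  0.214] q6 1.31 eff6 -0.110
```

>>> {"fn": "play_rows", "kwargs": {
  "targets": [
    {"tx":-0.01,"ty":0.034,"tz":0,"roll":-0.02},
    {"tx":-0.021,"ty":0.069,"tz":0,"roll":-0.04}
  ]
}}

```text
t: 17.2
eef_pos: [0.5485, -0.1316, 0.0625]
orientation: [3.141, -0.0, 1.327]
ft_force: [4.8, -0.7, 2.5]
finger_gap: 0.0123
```

```bash
python3 st.py
```

```text
t 17.20 pos [ 0.5485 -0.1316  0.0625] rel x 1.7 y -107.6 yaw 1.3269 gap 0.0123 Fx' 4.4 Fy' -2.1 Fz 2.5 T [-0.087 -1.294  0.29 ] q6 1.35 eff6 -0.051
```

>>> {"fn": "play_rows", "kwargs": {
  "targets": [
    {"tx":-0.01,"ty":0.034,"tz":0,"roll":-0.02}
  ]
}}

```text
t: 17.3
eef_pos: [0.5484, -0.1312, 0.0625]
orientation: [3.141, -0.0, 1.307]
ft_force: [5.3, -0.5, 1.4]
finger_gap: 0.0121
```

```bash
python3 st.py
```

```text
t 17.30 pos [ 0.5484 -0.1312  0.0625] rel x 1.7 y -107.2 yaw 1.3070 gap 0.0121 Fx' 5.0 Fy' -2.0 Fz 1.4 T [-0.1   -1.288  0.318] q6 1.37 eff6 -0.021
```

>>> {"fn": "play_rows", "kwargs": {
  "targets": [
    {"tx":-0.01,"ty":0.034,"tz":0,"roll":-0.02}
  ]
}}

```text
t: 17.4
eef_pos: [0.5483, -0.1309, 0.0625]
orientation: [3.141, -0.0, 1.287]
ft_force: [5.9, -0.9, 1.0]
finger_gap: 0.0123
```

```bash
python3 st.py
```

```text
t 17.40 pos [ 0.5483 -0.1309  0.0625] rel x 1.7 y -106.9 yaw 1.2870 gap 0.0123 Fx' 5.4 Fy' -2.6 Fz 1.0 T [-0.146 -1.326  0.348] q6 1.39 eff6 0.009
```

Torque and side force give about 15 N, and the linear rise shows the tip is solid. I'll hold here.

>>> {"fn": "play_rows", "kwargs": {
  "targets": [
    {"tx":0,"ty":0,"tz":0,"roll":0},
    {"tx":0,"ty":0,"tz":0,"roll":0},
    {"tx":0,"ty":0,"tz":0,"roll":0},
    {"tx":0,"ty":0,"tz":0,"roll":0},
    {"tx":0,"ty":0,"tz":0,"roll":0}
  ]
}}

```text
t: 17.9
eef_pos: [0.5483, -0.1309, 0.0625]
orientation: [3.141, -0.0, 1.288]
ft_force: [5.4, -0.3, 1.9]
finger_gap: 0.0125
```

```bash
python3 st.py
```

```text
t 17.90 pos [ 0.5483 -0.1309  0.0625] rel x 1.8 y -106.8 yaw 1.2877 gap 0.0125 Fx' 5.1 Fy' -1.8 Fz 1.9 T [-0.077 -1.295  0.187] q6 1.39 eff6 0.178
```

>>> {"fn": "play_rows", "kwargs": {
  "targets": [
    {"tx":-0.005,"ty":0.017,"tz":0,"roll":-0.01},
    {"tx":-0.005,"ty":0.017,"tz":0,"roll":-0.01},
    {"tx":-0.005,"ty":0.017,"tz":0,"roll":-0.01},
    {"tx":-0.005,"ty":0.017,"tz":0,"roll":-0.01},
    {"tx":-0.005,"ty":0.017,"tz":0,"roll":-0.01}
  ]
}}

```text
t: 18.4
eef_pos: [0.5483, -0.1307, 0.0625]
orientation: [3.141, -0.0, 1.278]
ft_force: [6.6, -0.1, 1.3]
finger_gap: 0.012
```

```bash
python3 st.py
```

```text
t 18.40 pos [ 0.5483 -0.1307  0.0625] rel x 1.8 y -106.7 yaw 1.2778 gap 0.0120 Fx' 6.2 Fy' -2.0 Fz 1.3 T [-0.08  -1.269  0.263] q6 1.40 eff6 0.269
```

>>> {"fn": "play_rows", "kwargs": {
  "targets": [
    {"tx":0.026,"ty":-0.086,"tz":0,"roll":0.05},
    {"tx":0.067,"ty":-0.224,"tz":0,"roll":0.13},
    {"tx":0.119,"ty":-0.397,"tz":0,"roll":0.23},
    {"tx":0.17,"ty":-0.569,"tz":0,"roll":0.33},
    {"tx":0.222,"ty":-0.741,"tz":0,"roll":0.43}
  ]
}}

```text
t: 18.9
eef_pos: [0.5503, -0.138, 0.0625]
orientation: [3.141, -0.0, 1.711]
ft_force: [4.3, 1.1, 2.5]
finger_gap: 0.012
```

```bash
python3 st.py
```

```text
t 18.90 pos [ 0.5503 -0.138   0.0625] rel x 1.6 y -114.2 yaw 1.7114 gap 0.0120 Fx' 4.4 Fy' -0.1 Fz 2.5 T [ 0.149 -0.96  -0.177] q6 0.95 eff6 1.546
```

>>> {"fn": "play_rows", "kwargs": {
  "targets": [
    {"tx":0.052,"ty":-0.172,"tz":0,"roll":0.1},
    {"tx":0.103,"ty":-0.345,"tz":0,"roll":0.2},
    {"tx":0.155,"ty":-0.517,"tz":0,"roll":0.3},
    {"tx":0.206,"ty":-0.69,"tz":0,"roll":0.4},
    {"tx":0.258,"ty":-0.862,"tz":0,"roll":0.5}
  ]
}}

```text
t: 19.4
eef_pos: [0.5526, -0.1467, 0.0625]
orientation: [-3.142, -0.0, 2.211]
ft_force: [2.9, -0.5, 3.5]
finger_gap: 0.0127
```

```bash
python3 st.py
```

```text
t 19.40 pos [ 0.5526 -0.1467  0.0625] rel x 1.3 y -123.2 yaw 2.2112 gap 0.0127 Fx' 2.6 Fy' -1.3 Fz 3.5 T [ 0.029 -0.666 -0.139] q6 0.44 eff6 1.540
```

>>> {"fn": "play_rows", "kwargs": {
  "targets": [
    {"tx":0.052,"ty":-0.172,"tz":0,"roll":0.1},
    {"tx":0.103,"ty":-0.345,"tz":0,"roll":0.2},
    {"tx":0.155,"ty":-0.517,"tz":0,"roll":0.3},
    {"tx":0.206,"ty":-0.69,"tz":0,"roll":0.4},
    {"tx":0.258,"ty":-0.862,"tz":0,"roll":0.5}
  ]
}}

```text
t: 19.9
eef_pos: [0.555, -0.1555, 0.0625]
orientation: [-3.141, -0.001, 2.711]
ft_force: [0.8, -0.5, 3.7]
finger_gap: 0.0127
```

```bash
python3 st.py
```

```text
t 19.90 pos [ 0.555  -0.1555  0.0625] rel x 1.1 y -132.4 yaw 2.7110 gap 0.0127 Fx' 0.7 Fy' -0.7 Fz 3.7 T [-0.173 -0.474 -0.151] q6 -0.07 eff6 1.523
```

>>> {"fn": "play_rows", "kwargs": {
  "targets": [
    {"tx":0,"ty":0,"tz":0,"roll":0},
    {"tx":0,"ty":0,"tz":0,"roll":0}
  ]
}}

```text
t: 20.1
eef_pos: [0.555, -0.1555, 0.0624]
orientation: [-3.141, -0.0, 2.705]
ft_force: [0.8, -1.8, 5.6]
finger_gap: 0.0129
```

>>> {"fn": "play_rows", "kwargs": {
  "targets": [
    {"tx":0,"ty":0,"tz":0,"roll":0},
    {"tx":0,"ty":0,"tz":0,"roll":0},
    {"tx":0,"ty":0,"tz":0,"roll":0},
    {"tx":0,"ty":0,"tz":0,"roll":0},
    {"tx":0,"ty":0,"tz":0,"roll":0}
  ],
  "gripper": 0.7
}}

```text
t: 20.6
eef_pos: [0.5551, -0.1552, 0.0621]
orientation: [3.141, -0.0, 2.708]
ft_force: [-0.7, 0.3, 0.4]
finger_gap: 0.0601
```

>>> {"fn": "play_rows", "kwargs": {
  "targets": [
    {"tx":0,"ty":0,"tz":1.5,"roll":0},
    {"tx":0,"ty":0,"tz":4,"roll":0},
    {"tx":0,"ty":0,"tz":8,"roll":0},
    {"tx":0,"ty":0,"tz":12,"roll":0},
    {"tx":0,"ty":0,"tz":15,"roll":0}
  ]
}}

```text
t: 21.1
eef_pos: [0.5558, -0.1555, 0.2165]
orientation: [-3.141, 0.003, 2.708]
ft_force: [-0.6, -0.4, 0.3]
finger_gap: 0.0595
```

>>> {"fn": "play_rows", "kwargs": {
  "targets": [
    {"tx":-0.5,"ty":3,"tz":0,"roll":0.14},
    {"tx":-1,"ty":6,"tz":0,"roll":0.28},
    {"tx":-1.5,"ty":9,"tz":0,"roll":0.42},
    {"tx":-1.5,"ty":9,"tz":0,"roll":0.56},
    {"tx":-1.5,"ty":9,"tz":0,"roll":0.7}
  ]
}}

```text
t: 21.6
eef_pos: [0.5404, -0.0643, 0.2139]
orientation: [-3.141, 0.001, -2.868]
ft_force: [-0.6, -0.2, -0.4]
finger_gap: 0.0599
```

>>> {"fn": "play_rows", "kwargs": {
  "targets": [
    {"tx":0,"ty":0,"tz":0,"roll":0},
    {"tx":0,"ty":0,"tz":0,"roll":0},
    {"tx":0,"ty":0,"tz":0,"roll":0}
  ]
}}

```text
t: 21.9
eef_pos: [0.5404, -0.0655, 0.2127]
orientation: [-3.142, 0.0, -2.879]
ft_force: [-0.2, 0.2, -1.4]
finger_gap: 0.0597
```

```bash
python3 - <<'E'
from h import *
c=snap('wrist','w9'); snap('top','top9')
s=observe(); print(s['t'],s['eef_pos'],s['orientation'],s['ft_force'])
p=proj(c,[[.516,-.029,.04],[.54,-.11,.04]]); print(p); m=p.mean(0).astype(int); x0=int(np.clip(m[0]-170,0,300)); y0=int(np.clip(m[1]-120,0,145)); print(x0,y0)
cv2.imwrite('pics/w9.png',cv2.resize(c['frame'][y0:y0+255,x0:x0+340],(800,600),interpolation=cv2.INTER_CUBIC))
E
```

```text
22.0 [ 0.54032791 -0.06551043  0.21249178] [ 3.14150271e+00  4.62043541e-05 -2.87769835e+00] [0.14905417 0.41358612 0.34150315]
[[360.28453711 160.84077222]
 [272.50925037 162.94012351]]
146 41
```

View pics/w9.png

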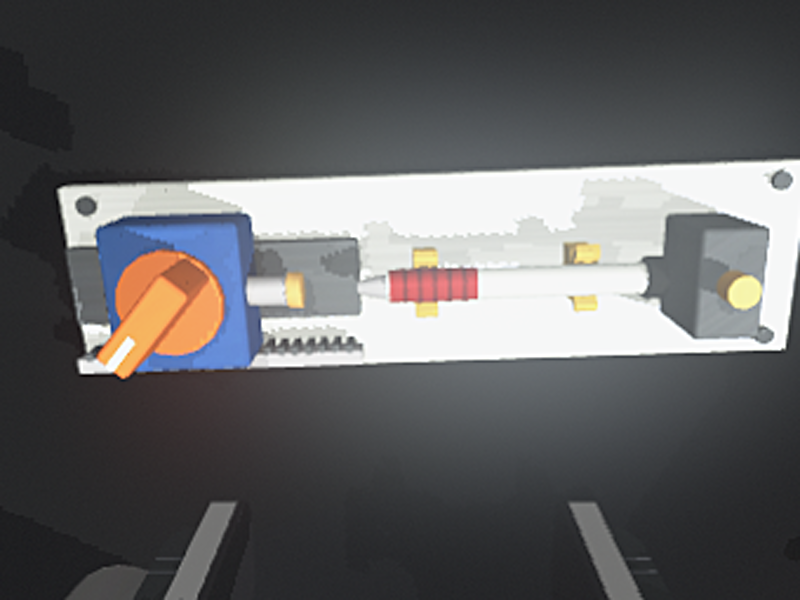

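The pencil is still in the saddles against the buffer, with its tip at crop (359,287) and the ram nose at (305,291). I'll check the numbers.

```bash
python3 - <<'E'
from h import *
c=load('w9'); k=340/800; Q=lambda x,y:(146+x*k,41+y*k)
t=at_z(c,*Q(359,287),.04); b=at_z(c,*Q(648,277),.041); n=at_z(c,*Q(305,291),.043); r=at_z(c,*Q(389,286),.044)
print('len',np.linalg.norm((b-t)[:2]),'(home 117.0)','gap',np.linalg.norm((n-t)[:2]),'tip beyond red',np.linalg.norm((r-t)[:2]))
c7=load('w7'); print('before: tip beyond red', np.linalg.norm((at_z(c7,301,169,.044)-at_z(c7,279,169,.04))[:2]))
E
```

```text
len 0.11751143782400385 (home 117.0) gap 0.021813782457771966 tip beyond red 0.012420189541733096
before: tip beyond red 0.0207282374471253
```

Overall length is 117.5 mm against 117.0 mm when fully home, and the ram gap is about 22 mm. Handing in.

```bash
python3 -c "
from h import *
print(finish_job()); print(observe()['t'])"
```

```text
the job is handed in; nothing more can be done
None
the job is handed in; nothing more can be done
```

I laid the silver pencil in the yellow saddles with its tip facing the ram and let go. I then turned the knob about 2.15 rad clockwise and held it there for a second. I turned it back about 1.43 rad, released it, and handed the job in at about 22 s of the 72 s allowed.

- **Tip home:** the pencil now measures 117.5 mm overall, against 117.0 mm when fully home and about 124.7 mm before pressing. The torque rose steadily once the tip went solid.
- **Push:** about 15 N from wrist torque and side force at the end of the turn. The hold itself could not be read off the torque, because knob friction masks about ±7 N. The final 0.01 rad turn came during the hold, so I infer about 15–17 N from the buffer's stiffness, with the knob not slipping back.
- **Final state:** the ram stands about 22 mm clear of the tip, the pencil lies in both saddles, and the gripper touches nothing.
- **Disagreements:** the pencil met the buffer about 4–5 mm of knob travel later than the pictures suggested, so I relied on feel. The hand sat slightly off the knob's axis, giving up to about 6 N of side force across the press.
- **Not checked:** the last picture covered only the press, so I did not check the bystanders again at the end. The arm was never moved close to them.

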